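Pack the two-tier pastry carrier for a nut and nut-free order

ROBOT

A 6-joint arm with a two-finger parallel gripper is mounted at the origin on a cart in front of the work surface, level with it; the furniture and walls round the work are solid. World frame = base frame: x ahead of the robot, y to its left, z up, the work surface at z = 0. Lengths are in mm, angles in rad, forces in N, time in s.
With the tool pointing down it reaches from about 275 to 750 mm from the base axis. Payload 10.2 kg.
Tool frame: the origin (TCP) lies midway between the tips of the shut fingers; the grasp point (between the pads) lies 19 mm behind it (ctrl.pinch_z is the distance from the TCP to the grasp point, in mm); x points along the fingers, z is the direction in which the jaws open and shut, and the axes are right-handed (so a half turn about x gives the same grasp; the last joint's range is limited). The gripper opens to 85 mm and grips with 20 to 120 N. Pads are 22 mm wide; open, the fingers measure 114 mm over their backs; the gripper's body (76 mm by 85 mm) begins 54 mm behind the grasp point. The pads swing forward as they close: fully open they stand 13 mm farther back than shut.
Start: joints at [-1.543, 0.313, 1.498, -0, 1.331, -0.223], TCP at [130.28, -508.584, 231.294] pointing down, gripper open.
Joint ranges: [-2.94, 2.94], [-0.97, 2.17], [0.19, 2.56], [-1.23, 4.37], [0.02, 3.11], [-2.88, 2.88]. Speed limits (rad/s): [2.39, 2.39, 3.01, 3.14, 3.14, 3.14].

INTERFACE

Orientations are given as a unit quaternion [w, x, y, z].
In Python, from rig import ctrl, capture, workorder, nets gives the robot as it stands. The module is installed in compiled form; this text tells all that it offers.
- The arm moves only by the tool send_rows, never from a script. Its argument "rows" is text: rows parted by semicolons, each of 5 numbers parted by spaces: the opening, from 0 (shut) to 1 (fully open), then the shift along the tool's x, y, z in cm, then the turn about the tool's x in units of 5 degrees (1.0 is 5 degrees). In form: grip x y z yaw; .... A call has 1 to 12 rows; each row is the pose to reach, as a shift and turn from the pose commanded when the call began, along the tool's axes at that moment; what a row does not reach only later rows make up. A row lasts 1/10 s, in which the tool goes at most 50 mm and 8.59 degrees, less where a joint would pass 70% of its speed; a pose out of reach is approached as far as the arm can. A call with a gripper value outside its range is refused whole. The fingers move at their own pace and stop on an object; "grip_force" is the grip in N (left out, the last holds). Time passes only in rows, so rows that repeat a pose let the fingers close. It gives the time, the measured TCP pose, the force and the opening at its end, in the units of the state.
- ctrl.sense(): the state, without advancing time (a new reading comes with each control period).
- capture(name): name is "side" or "top"; returns a dict with "pixels" (420x560x3 uint8, red, green, blue), "intrinsics" (3x3 intrinsics, pixels), "view" (4x4, takes a point from world to camera coordinates). Camera axes: x right, y down, z forward; pixel columns grow to the right and rows downward; lengths in mm; the calibration is good to about 2 mm. A picture is of the moment at which its call begins. There is no depth.
- workorder.finish_job(): hands the job in, once; it reports no verdict.
Trained networks look in a picture, given as the dict that the camera call returned (one of the last four; its "shot" number tells which), for a name from the list of things; names that differ only in an ending like _2 or _b are one class to them, and where a whole thing is asked for, a point or a joint stands for the part that bears it (a point fixed in the world has none). Each returns a list of dicts, best first, with "confidence" (0 to 1); they miss things now and then, are a little off and sometimes report something else, mostly with a low value. They report only what shows in the picture. A call takes as long as a camera call.
- nets.boxes_of(picture, target): "location" ([x, y, z] in mm, in world coordinates, good to about 4 mm: the middle of the surface that is visible of it).
- nets.spot_point(picture, target): "location" ([x, y, z] in mm, in world coordinates, good to about 4 mm: a listed point, or the origin of a listed thing).
The state is a dict: "time_s": time; "joints": joint angles; "dq": joint speeds; "tau": joint torques, N m; "eef_pos": TCP position; "ee_rot": TCP orientation; "force": force on the tool from outside, world axes, zero at the start; "wrist_torque": the same for the moment, N m; "grip_width": opening from 0.0 (shut) to 1.0 (fully open).
Only numpy, scipy, OpenCV 4.12 (cv2) and the standard library are available. Lean on these libraries where they do the work, as an engineer would, in place of code of your own. Each camera call takes 0.05 s, during which the arm holds its last target.

TASK

Pack this order into the wire stacking carrier: lay the two walnut-topped brownies flat on the bottom tier, one in each bay, then set the handled top tier over them with its four legs fully home in the corner cups, and lay the plain brownie flat in either bay of the top tier, beside the handle and above the nuts so that no crumbs fall on it. The two white-iced brownies are not part of the order: leave them where they are.

Things in the scene. Friction and masses are not known exactly. Their poses are not given: they have to be found in the camera images.
- bottom_tier: Steel wire tier without handle, loose, 1.3 kg; origin mid-footprint at worktop level, x across, y along, z up. Deck top z 40 mm; rim and middle wire (y 0) stand 5 mm higher; rim inside x ±44, y ±98; two bays centred x 0, y ±52. Flared cups on corner posts at x ±50, y ±108: 27 mm wide outside, mouth z 73, 21 mm inside, tapering in 10 mm to a 13 mm bore, its floor z 55.
- top_tier: Like wire tier with wooden handle, loose, 0.35 kg ±30%; origin mid-footprint at its feet, x across, y along, z up. 9 mm legs at x ±50, y ±108 mm fit the cups either way round; home, its origin is 55 above the bottom tier's. Deck top z 48, rim 5 mm higher, bays as below at x 0, y ±52. Handle bar along x, 96 long, 14 wide, z 94 to 112, centred; on uprights at x ±40. Hangs level.
- walnut_brownie_a: Dark brown brownie with five pale walnut halves on top (they add about 4 mm to its height), 58 mm (own x; grip across this) by 76 mm (own y), 36 mm high, origin at the centre of its underside, z up. 80 g ±30%.
- walnut_brownie_b: The other brownie with pale walnut halves on top, the same size: 58 mm (own x; grip across this) by 76 mm (own y), 36 mm high, origin at the centre of its underside, z up. 80 g ±30%.
- plain_brownie: Plain dark brown brownie with nothing on top, 58 mm (own x; grip across this) by 76 mm (own y), 36 mm high, origin at the centre of its underside, z up. 80 g ±30%.
- iced_brownie_a: Brownie with white icing on top (3 mm more height); not in the order. 58 mm (own x; grip across this) by 76 mm (own y), 36 mm high, origin at the centre of its underside, z up. 80 g ±30%. (Of the furniture, the clear case behind the middle of the work is 133 mm high.)
- iced_brownie_b: The other brownie with white icing; not in the order. 58 mm (own x; grip across this) by 76 mm (own y), 36 mm high, origin at the centre of its underside, z up. 80 g ±30%. It lies at the left in front of the tall upright glass screen, which stands along x = 0.47 m from y = 0.28 m to the left, 0.56 m high: keep clear of it.

How it is judged (in metres and radians):
At the end, for the whole second after the job is handed in: A walnut brownie in each bay of the bottom tier and the plain one in a bay of the top tier, flat, within 17 mm along and 20 mm across of the bay centre; top tier level, legs in the cups (8 mm, 0.06 rad; 50 to 60 mm above the bottom one); iced brownies within 25 mm of their start; all at rest ((((y of walnut_brownie_a in the frame of bottom_tier between 0.035 and 0.069 m and x of walnut_brownie_a in the frame of bottom_tier between -0.02 and 0.02 m and z of walnut_brownie_a in the frame of bottom_tier between 0.035 and 0.046 m and angle between walnut_brownie_a's own z axis and vertical below 0.12 rad) and (y of walnut_brownie_b in the frame of bottom_tier between -0.069 and -0.035 m and x of walnut_brownie_b in the frame of bottom_tier between -0.02 and 0.02 m and z of walnut_brownie_b in the frame of bottom_tier between 0.035 and 0.046 m and angle between walnut_brownie_b's own z axis and vertical below 0.12 rad)) or ((y of walnut_brownie_a in the frame of bottom_tier between -0.069 and -0.035 m and x of walnut_brownie_a in the frame of bottom_tier between -0.02 and 0.02 m and z of walnut_brownie_a in the frame of bottom_tier between 0.035 and 0.046 m and angle between walnut_brownie_a's own z axis and vertical below 0.12 rad) and (y of walnut_brownie_b in the frame of bottom_tier between 0.035 and 0.069 m and x of walnut_brownie_b in the frame of bottom_tier between -0.02 and 0.02 m and z of walnut_brownie_b in the frame of bottom_tier between 0.035 and 0.046 m and angle between walnut_brownie_b's own z axis and vertical below 0.12 rad))) and horizontal distance between top_tier and bottom_tier below 0.008 m and z of top_tier in the frame of bottom_tier between 0.05 and 0.06 m and angle between the y axis of top_tier and the y axis of bottom_tier, either way round below 0.06 rad and angle between each of top_tier, bottom_tier's own z axis and vertical below 0.05 rad and height (world z) of bottom_tier below 0.01 m and ((y of plain_brownie in the frame of top_tier between 0.035 and 0.069 m and x of plain_brownie in the frame of top_tier between -0.02 and 0.02 m and z of plain_brownie in the frame of top_tier between 0.043 and 0.054 m and angle between plain_brownie's own z axis and vertical below 0.12 rad) or (y of plain_brownie in the frame of top_tier between -0.069 and -0.035 m and x of plain_brownie in the frame of top_tier between -0.02 and 0.02 m and z of plain_brownie in the frame of top_tier between 0.043 and 0.054 m and angle between plain_brownie's own z axis and vertical below 0.12 rad)) and distance of each of iced_brownie_a, iced_brownie_b from where it was at the start of the episode below 0.025 m and linear speed of each of walnut_brownie_a, walnut_brownie_b, plain_brownie, top_tier, bottom_tier below 0.03 m/s); the robot touches nothing.
It fails at once if an iced brownie was moved by more than 25 mm (distance of any of iced_brownie_a, iced_brownie_b from where it was at the start of the episode above 0.025 m).
It also fails if it takes over 112 s, if anything falls off the work surface, if the arm or the gripper's body presses on something with over 40 N, if the wrist force passes 120 N, or if a joint passes its speed limit or range.

## Working session

There is one attempt and no reset: what is moved stays moved. The work goes in short steps, Python scripts to look and compute and a tool call to move; the robot and the scene stay as the last step left them, time stands still between calls to the robot, and variables do not carry over. Pictures are saved under pics/ and viewed, and the job is handed in when it is done.

Besides the shell and the picture viewer there is one more tool, called after "Call:" as name(argument=value, ...) on one line, values as JSON. send_rows: Moves the arm, as the interface text tells. Its arguments: {"type":"object","properties":{"rows":{"type":"string"},"grip_force":{"type":"number"}},"required":["rows"]}

```bash
mkdir -p pics; python3 - <<'E'
from rig import ctrl,capture,nets
import cv2
s=ctrl.sense();print({k:s[k] for k in("time_s","eef_pos","ee_rot","grip_width","force")},ctrl.pinch_z)
for n in("side","top"):
    p=capture(n);cv2.imwrite(f"pics/{n}0.png",p["pixels"][:,:,::-1])
    print(n,p["intrinsics"].tolist(),p["view"].round(3).tolist() if hasattr(p["view"],"round") else p["view"])
    for t in("bottom_tier","top_tier","walnut_brownie_a","plain_brownie","iced_brownie_a"):
        for f in("boxes_of","spot_point"):
            print(t,f,[([round(v) for v in d["location"]],round(d["confidence"],2)) for d in getattr(nets,f)(p,t)])
print(ctrl.sense()["time_s"])
E
```

```text
{'time_s': 0.0, 'eef_pos': array([ 130.26753761, -508.31269119,  230.73500936]), 'ee_rot': array([ 0.55831657,  0.43390847,  0.55889115, -0.43318209]), 'grip_width': 1.0023581483344544, 'force': array([ 0.5081007 ,  0.43731374, -0.10482615])} 18.700000000000003
side [[442.97730656342173, 0.0, 280.7522362553508], [0.0, 442.97730656342173, 207.2589242542972], [0.0, 0.0, 1.0]] [[0.999, -0.047, -0.025, -493.511], [-0.04, -0.358, -0.933, 69.769], [0.034, 0.933, -0.359, 1173.757], [0.0, 0.0, 0.0, 1.0]]
bottom_tier boxes_of [([555, -345, 40], 0.9)]
bottom_tier spot_point [([555, -323, 0], 0.67)]
top_tier boxes_of [([434, -92, 45], 0.84)]
top_tier spot_point [([433, -85, -4], 0.95)]
walnut_brownie_a boxes_of [([396, 187, 31], 0.74)]
walnut_brownie_a spot_point [([425, 111, 0], 0.63)]
plain_brownie boxes_of [([402, -304, 22], 0.86)]
plain_brownie spot_point []
iced_brownie_a boxes_of [([406, -412, 37], 0.61), ([417, 317, 31], 0.54)]
iced_brownie_a spot_point [([407, -386, 4], 0.94), ([411, 340, 5], 0.55)]
top [[509.5679966752226, 0.0, 279.123226785913], [0.0, 509.5679966752226, 202.08647640418522], [0.0, 0.0, 1.0]] [[-0.013, -1.0, -0.003, -10.702], [-0.974, 0.013, -0.225, 496.77], [0.225, -0.0, -0.974, 1338.806], [0.0, 0.0, 0.0, 1.0]]
bottom_tier boxes_of [([551, -323, 42], 0.91)]
bottom_tier spot_point [([557, -321, -1], 0.7)]
top_tier boxes_of [([431, -82, 49], 0.71)]
top_tier spot_point [([432, -85, -3], 0.74)]
walnut_brownie_a boxes_of [([418, 103, 27], 0.92), ([395, 206, 31], 0.81)]
walnut_brownie_a spot_point [([396, 211, 0], 0.9), ([420, 109, 2], 0.79)]
plain_brownie boxes_of [([406, -286, 24], 0.86), ([555, -322, 41], 0.44)]
plain_brownie spot_point [([403, -275, 1], 0.66)]
iced_brownie_a boxes_of [([397, -381, 34], 0.85), ([406, 331, 42], 0.82)]
iced_brownie_a spot_point [([403, -388, -3], 0.78), ([413, 335, 4], 0.57)]
1.1
```

View pics/side0.png

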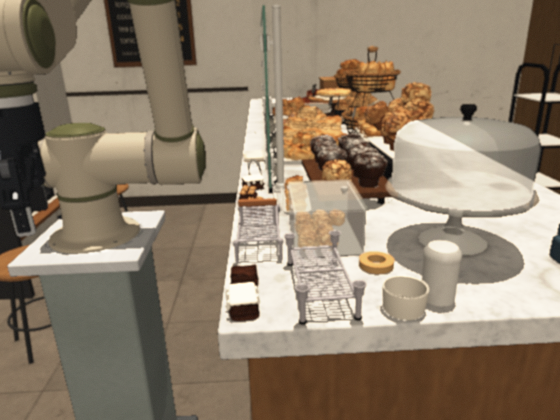

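View pics/top0.png

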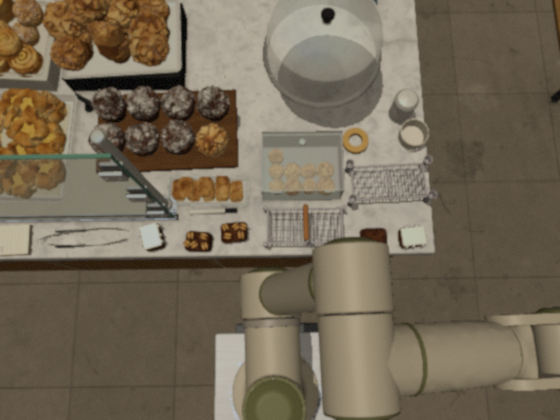

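The top view shows the bottom tier at about (390,183), the top tier at about (305,228) with its handle upright, and walnut brownies at (198,241) and (234,232). The plain brownie at (373,236) is partly hidden by the arm, and the iced ones are at (412,237) and (151,237). I'll enlarge the picture to measure yaw.

```bash
python3 - <<'E'
import cv2
t=cv2.imread("pics/top0.png");s=cv2.imread("pics/side0.png")
cv2.imwrite("pics/c1.png",cv2.resize(t[150:270,250:450],None,fx=4,fy=4,interpolation=cv2.INTER_CUBIC))
cv2.imwrite("pics/c2.png",cv2.resize(t[190:270,125:285],None,fx=5,fy=5,interpolation=cv2.INTER_CUBIC))
cv2.imwrite("pics/c3.png",cv2.resize(s[140:330,220:400],None,fx=3.1,fy=3.1,interpolation=cv2.INTER_CUBIC))
E
```

```text
(no output)
```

View pics/c1.png

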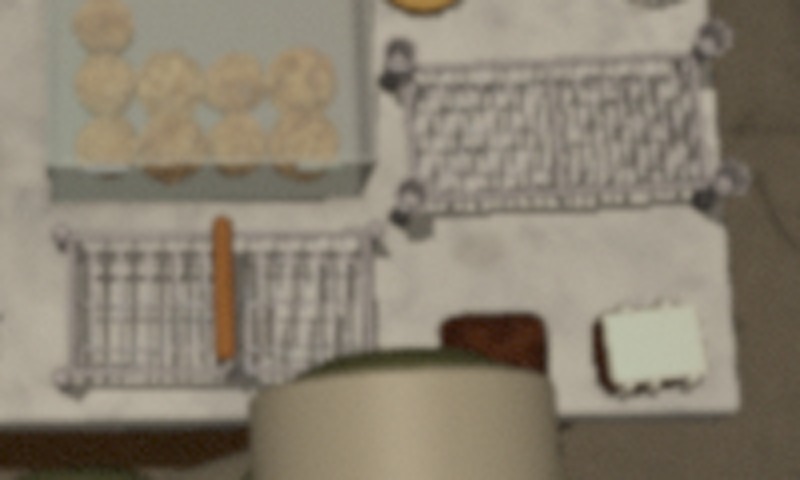

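View pics/c2.png

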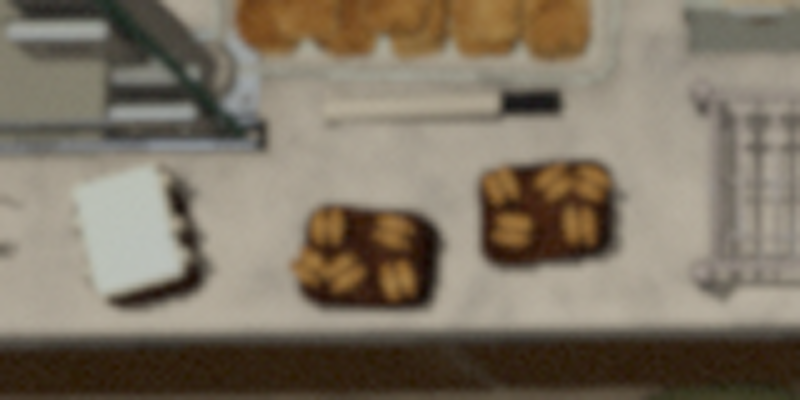

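View pics/c3.png

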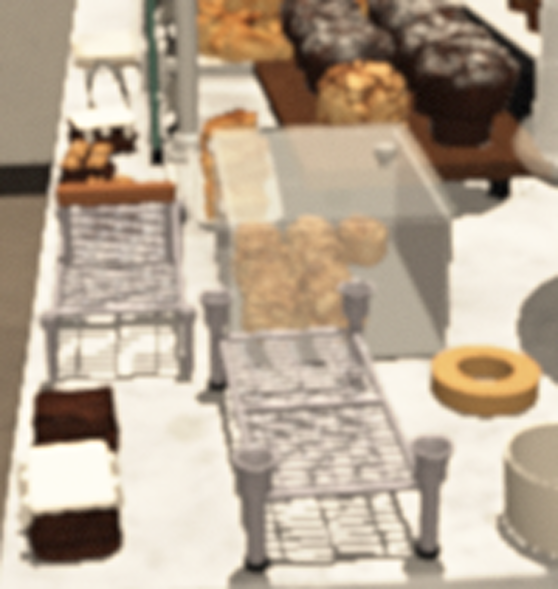

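```bash
cat > h.py <<'E'
import numpy as np,cv2,json
from scipy.optimize import least_squares,minimize
CAL={}
def cal(p): return np.array(p["intrinsics"]),np.array(p["view"])
def proj(P,c):
    K,V=c;P=np.atleast_2d(P);q=P@V[:3,:3].T+V[:3,3];q=q@K.T;return q[:,:2]/q[:,2:]
def unz(pts,s,ox,oy): return (np.array(pts,float)+.5)/s-.5+[ox,oy]
def tri(u1,c1,u2,c2):
    P=[c[0]@c[1][:3] for c in(c1,c2)]
    X=cv2.triangulatePoints(P[0],P[1],np.array(u1,float).reshape(2,1),np.array(u2,float).reshape(2,1));return (X[:3]/X[3]).ravel()
def fitpose(model,obs,x0):
    # obs list of (cal,indices,pix)
    model=np.array(model,float)
    def W(p):
        c,s=np.cos(p[2]),np.sin(p[2]);M=model.copy();M[:,0],M[:,1]=c*model[:,0]-s*model[:,1]+p[0],s*model[:,0]+c*model[:,1]+p[1];return M
    f=lambda p:np.concatenate([(proj(W(p)[i],c)-u).ravel() for c,i,u in obs])
    r=least_squares(f,x0,x_scale=[1,1,.01]);return r.x,f(r.x).reshape(-1,2)
def boxfit(mask,c,x0,h=36):
    B=np.array([[a*29,b*38,z] for a in(-1,1) for b in(-1,1) for z in(0,h)],float)
    S=8
    def m(p):
        cc,s=np.cos(p[2]/20),np.sin(p[2]/20);R=np.array([[cc,-s,0],[s,cc,0],[0,0,1]])
        u=proj(B@R.T+[p[0],p[1],0],c);hull=cv2.convexHull(np.float32((u+.5)*S-.5))
        im=np.zeros((mask.shape[0]*S,mask.shape[1]*S),np.uint8);cv2.fillConvexPoly(im,np.int32(hull.round()),255)
        return cv2.resize(im,mask.shape[::-1],interpolation=cv2.INTER_AREA)/255.
    f=lambda p:np.abs(m(p)-mask).sum()/mask.sum()
    r=minimize(f,[x0[0],x0[1],x0[2]*20],method="Nelder-Mead",options=dict(initial_simplex=[[x0[0]+a,x0[1]+b,x0[2]*20+d] for a,b,d in((0,0,0),(8,0,0),(0,8,0),(0,0,3))],maxiter=150))
    return r.x[0],r.x[1],r.x[2]/20,r.fun
def R(q):
    w,x,y,z=q;from scipy.spatial.transform import Rotation as Ro
    return Ro.from_quat([x,y,z,w]).as_matrix()
E
python3 - <<'E'
from h import *
from rig import capture,ctrl
T=cal(capture("top"));S=cal(capture("side"))
print("cam centers",[(-c[1][:3,:3].T@c[1][:3,3]).round() for c in(T,S)])
# order: (+x,+y),(+x,-y),(-x,-y),(-x,+y)
cup=[[50,108,73],[50,-108,73],[-50,-108,73],[-50,108,73]]
ut=unz([(399,52),(713,38),(732,178),(411,197)],4,250,150)
us=unz([(357,290),(432,449),(254,461),(217,299)],3.1,220,140)
for i in range(4):print(tri(ut[i],T,us[i],S).round(1))
print(fitpose(cup,[(T,[0,1,2,3],ut)],[555,-321,0]));print(fitpose(cup,[(S,[0,1,2,3],us)],[555,-321,0]))
print(fitpose(cup,[(T,[0,1,2,3],ut),(S,[0,1,2,3],us)],[555,-321,0])[0])
# handle top ends + deck corners
hm=[[48,0,112],[-48,0,112],[50,108,50],[50,-108,50],[-50,108,50]]
ht=unz([(223,217),(225,360),(64,236),(378,240),(70,378)],4,250,150)
hs=unz([(172,184),(58,187)],3.1,220,140)
print("handle",tri(ht[0],T,hs[0],S),tri(ht[1],T,hs[1],S))
print(fitpose(hm,[(T,[0,1,2,3,4],ht)],[432,-85,0]))
im=cv2.imread("pics/top0.png")
for box,x0 in(((180,228,216,255),(396,208,0)),((217,218,252,246),(420,109,0)),((355,225,390,240),(403,-280,0))):
    m=np.zeros(im.shape[:2],np.uint8);a,b,c,d=box;sub=im[b:d,a:c].astype(int)
    sat=(sub[:,:,2]-sub[:,:,0]>32)|(sub.sum(2)<200)
    m[b:d,a:c]=sat
    print(box,sat.sum());
    cs,_=cv2.findContours(m,0,2);k=max(cs,key=cv2.contourArea);mm=np.zeros_like(m);cv2.fillConvexPoly(mm,cv2.convexHull(k),1)
    print(cv2.boundingRect(k),cv2.minAreaRect(k),boxfit(mm.astype(float),T,x0))
s=ctrl.sense();print(R(s["ee_rot"]).round(3),s["time_s"])
E
```

```text
cam centers [array([ 183.,  -17., 1416.]), array([  455., -1093.,   474.])]
[ 603.7 -212.9   69. ]
[ 610.8 -430.2   69.3]
[ 510.6 -435.    70. ]
[ 502.4 -216.6   68. ]
(array([ 5.54600728e+02, -3.22760514e+02,  4.02226983e-02]), array([[ 0.24258501,  0.48835002],
       [-0.114888  , -0.07359197],
       [-0.48393199,  0.09543892],
       [ 0.35776322, -0.47535913]]))
(array([ 5.57431196e+02, -3.30002205e+02,  3.16681100e-02]), array([[ 0.25466735, -0.08924982],
       [ 0.23564383,  0.21067412],
       [-0.13555146,  0.02235264],
       [-0.38330892, -0.42955076]]))
[ 5.56877584e+02 -3.25387516e+02  3.62765241e-02]
handle [479.05289875 -86.34655872 108.48110099] [386.83226797 -85.01177792 108.60898194]
(array([ 4.29361948e+02, -8.74117166e+01, -1.68070378e-02]), array([[ 0.78697102,  0.23842556],
       [ 0.59270573,  0.75634056],
       [ 0.06090816, -0.34742671],
       [ 0.31069799, -1.10835033],
       [-1.79613795,  0.34270361]]))
(180, 228, 216, 255) 502
(182, 231, 31, 21) ((197.04100036621094, 241.0491943359375), (29.605186462402344, 19.28411102294922), 5.194429397583008) (np.float64(396.0568580676564), np.float64(209.62414242597023), np.float64(-0.18004603139153735), np.float64(0.25653227583168103))
(217, 218, 252, 246) 485
(221, 222, 27, 21) ((234.4069061279297, 231.8827667236328), (19.598735809326172, 26.076284408569336), 85.2363510131836) (np.float64(423.510611949398), np.float64(108.0084781283341), np.float64(0.13589999142661177), np.float64(0.249655537890832))
(355, 225, 390, 240) 282
(355, 229, 31, 11) ((370.0, 234.0), (10.0, 30.0), 90.0) (np.float64(403.167074797637), np.float64(-269.5515832314202), np.float64(0.6360095823195906), np.float64(1.1625871825240164))
[[ 0.     0.969  0.248]
 [-0.     0.248 -0.969]
 [-1.     0.     0.   ]] 1.2
```

The two-view cup and handle heights come out about 4 mm below the text (69 vs 73, 108.5 vs 112). That is a small calibration bias, so I take xy mainly from the top view. Next I'll plan the first approach, to the left walnut.

```bash
cat >> h.py <<'E'
def plan(*wps):
    from rig import ctrl
    s=ctrl.sense();r=R(s["ee_rot"]);p=s["eef_pos"];z=r[:,2];psi=np.arctan2(z[1],z[0])
    print("t %.1f"%s["time_s"],"at",np.round(p,1),"psi %.3f"%psi,"w %.3f"%s["grip_width"],"F",np.round(s["force"],1),"down",r[:,0].round(3))
    for w in wps:
        d=np.array(w[:3])-p;print(w,"->",np.round(r.T@d/10,2),"yaw %.2f"%(-np.degrees((w[3]-psi+np.pi)%(2*np.pi)-np.pi)/5))
E
python3 -c "
from h import *
plan((380,-150,231,-.6),(397,211,180,-.04),(397,211,3,-.04))"
```

```text
t 1.2 at [ 130.3 -508.6  231.3] psi -1.320 w 0.999 F [0.4 0.  0.1] down [ 0. -0. -1.]
(380, -150, 231, -0.6) -> [ 3.000e-02  3.309e+01 -2.854e+01] yaw -8.25
(397, 211, 180, -0.04) -> [  5.13  43.69 -63.09] yaw -14.67
(397, 211, 3, -0.04) -> [ 22.83  43.69 -63.09] yaw -14.67
```

Call:
send_rows(rows="1 0 33.1 -28.5 -8.2;1 0 33.1 -28.5 -8.2;1 0 33.1 -28.5 -8.2;1 0 33.1 -28.5 -8.2;1 0 33.1 -28.5 -8.2;1 0 33.1 -28.5 -8.2;1 0 33.1 -28.5 -8.2;1 0 33.1 -28.5 -8.2;1 0 33.1 -28.5 -8.2;1 0 33.1 -28.5 -8.2;1 5.1 43.7 -63.1 -14.7;1 5.1 43.7 -63.1 -14.7", grip_force=40)

```text
time_s: 2.4
eef_pos: [384.7, -51.1, 217.2]
ee_rot: [0.699, 0.106, 0.699, -0.106]
force: [1.0, 0.1, -0.3]
grip_width: 0.998
```

```bash
python3 -c "
from h import *
plan((397,211,150,-.04),(397,211,3,-.04))"
```

```text
t 2.4 at [384.7 -51.1 217.2] psi -0.301 w 0.998 F [ 1.   0.1 -0.3] down [ 0. -0. -1.]
(397, 211, 150, -0.04) -> [ 6.71 25.4  -6.61] yaw -3.00
(397, 211, 3, -0.04) -> [21.41 25.4  -6.61] yaw -3.00
```

Call:
send_rows(rows="1 6.7 25.4 -6.6 -3;1 6.7 25.4 -6.6 -3;1 6.7 25.4 -6.6 -3;1 6.7 25.4 -6.6 -3;1 6.7 25.4 -6.6 -3;1 6.7 25.4 -6.6 -3;1 6.7 25.4 -6.6 -3;1 6.7 25.4 -6.6 -3")

```text
time_s: 3.2
eef_pos: [398.1, 210.1, 150.3]
ee_rot: [0.707, 0.015, 0.707, -0.015]
force: [-0.4, -0.7, -0.2]
grip_width: 1.002
```

```bash
python3 - <<'E'
from h import *
from rig import capture,nets
p=capture("top");im=p["pixels"][:,:,::-1].copy();cv2.imwrite("pics/top1.png",im)
print([([round(v) for v in d["location"]],round(d["confidence"],2)) for d in nets.spot_point(p,"plain_brownie")+nets.spot_point(p,"top_tier")])
cv2.imwrite("pics/c4.png",cv2.resize(im[150:270,250:450],None,fx=4,fy=4,interpolation=cv2.INTER_CUBIC))
cv2.imwrite("pics/c5.png",cv2.resize(im[150:270,125:285],None,fx=5,fy=5,interpolation=cv2.INTER_CUBIC))
plan((397,211,3,-.04))
E
```

```text
[([404, -275, -1], 0.85), ([398, 208, 3], 0.57), ([430, -86, 2], 0.74)]
t 3.4 at [398.4 209.6 150.7] psi -0.044 w 0.999 F [-0.8 -0.5  0.5] down [ 0.001  0.    -1.   ]
(397, 211, 3, -0.04) -> [14.77  0.13 -0.15] yaw -0.05
```

View pics/c4.png

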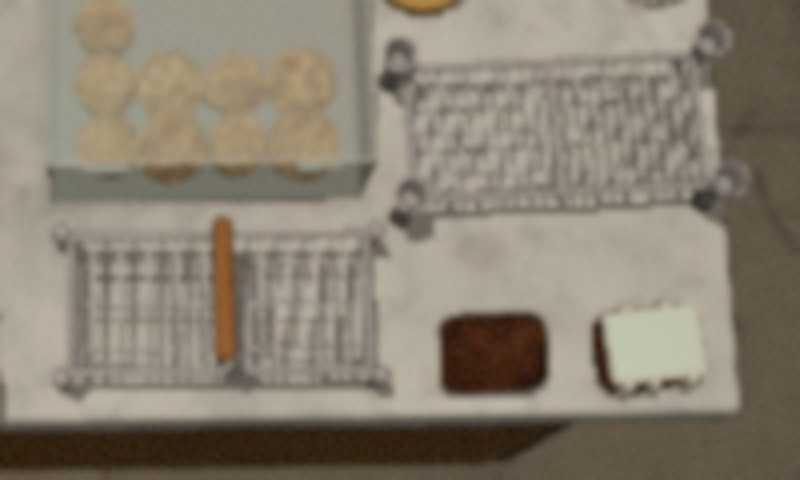

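View pics/c5.png

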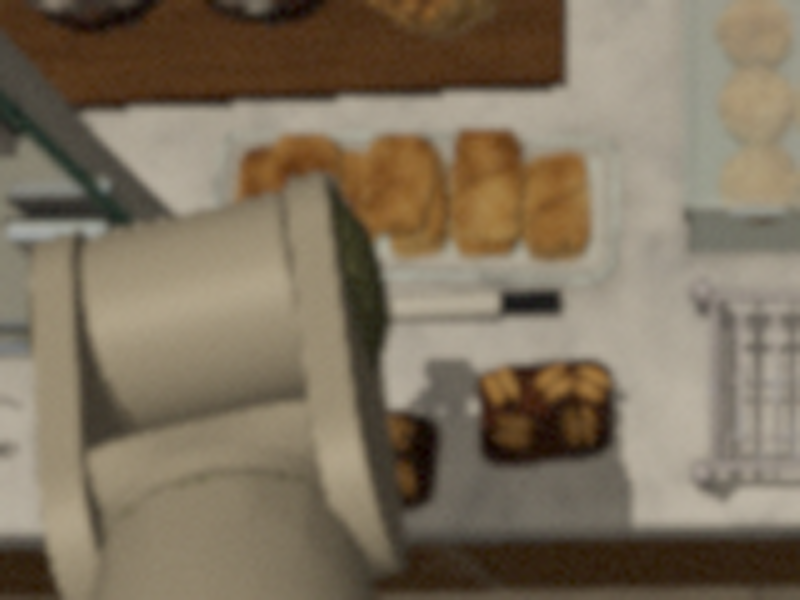

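Call:
send_rows(rows="1 5 0.1 -0.1 0;1 9 0.1 -0.1 0;1 12 0.1 -0.1 0;1 14 0.1 -0.1 0;1 14.7 0.1 -0.1 0;1 14.7 0.1 -0.1 0;0 14.7 0.1 -0.1 0;0 14.7 0.1 -0.1 0;0 14.7 0.1 -0.1 0;0 14.7 0.1 -0.1 0;0 14.7 0.1 -0.1 0;0 14.7 0.1 -0.1 0", grip_force=30)

```text
time_s: 4.55
eef_pos: [397.8, 211.8, 4.8]
ee_rot: [0.708, 0.015, 0.706, -0.015]
force: [-1.8, -2.2, 9.7]
grip_width: 0.643
```

```bash
python3 - <<'E'
from h import *
from rig import capture,nets
T=cal(capture("top"))
ht=unz([(223,217),(225,360),(62,236),(380,238),(70,378),(382,380)],4,250,150)
for z in(48,53,56):
  hm=[[48,0,112],[-48,0,112],[50,108,z],[50,-108,z],[-50,108,z],[-50,-108,z]]
  print(fitpose(hm,[(T,[0,1,2,3,4,5],ht)],[432,-85,0]))
plan((397,211,150,0.04),(380,-100,250,0),(500,-250,250,.04))
E
```

```text
(array([ 4.29856185e+02, -8.73781470e+01, -1.44774685e-02]), array([[ 0.72684603,  0.05484526],
       [ 0.61820585,  0.56685596],
       [ 0.52496162, -0.27855612],
       [-0.34281595, -0.71881205],
       [-1.74600361,  0.36025135],
       [ 0.17005733, -0.06197618]]))
(array([ 4.29278108e+02, -8.72136402e+01, -1.44446450e-02]), array([[ 0.66906389,  0.27051619],
       [ 0.56073496,  0.78965218],
       [ 0.41368828, -0.45898553],
       [-0.17214924, -0.90164234],
       [-1.85886886,  0.30856385],
       [ 0.34843204, -0.11601937]]))
(array([ 4.28929949e+02, -8.71145384e+01, -1.44248405e-02]), array([[ 0.63424804,  0.4004286 ],
       [ 0.52610768,  0.92385694],
       [ 0.3463962 , -0.56739023],
       [-0.06928809, -1.01150425],
       [-1.92712629,  0.27786114],
       [ 0.45595693, -0.14815235]]))
t 4.6 at [397.8 211.8   4.8] psi -0.043 w 0.642 F [-2.3 -2.1  9.3] down [ 0.003  0.    -1.   ]
(397, 211, 150, 0.04) -> [-14.52  -0.08  -0.04] yaw -0.95
(380, -100, 250, 0) -> [-24.54 -31.22  -0.39] yaw -0.49
(500, -250, 250, 0.04) -> [-24.52 -45.69  12.23] yaw -0.95
```

Call:
send_rows(rows="0 -3 0 0 0;0 -7 0 0 0;0 -11.5 0 0 0;0 -14.5 0 0 0;0 -14.5 0 0 0;0 -14.5 0 0 0")

```text
time_s: 5.2
eef_pos: [396.9, 211.7, 148.6]
ee_rot: [0.707, 0.015, 0.707, -0.015]
force: [-0.7, 0.6, -1.1]
grip_width: 0.636
```

```bash
python3 - <<'E'
from h import *
from rig import capture,nets
p=capture("side");im=p["pixels"][:,:,::-1].copy()
cv2.imwrite("pics/c6.png",cv2.resize(im[60:260,200:340],None,fx=4,fy=3*4/3,interpolation=cv2.INTER_CUBIC)[:600])
plan((420,-100,250,0),(500,-250,250,.04))
E
```

```text
t 5.2 at [396.5 211.6 147.7] psi -0.043 w 0.643 F [ 0.2 -0.1 -0.8] down [-0.001 -0.    -1.   ]
(420, -100, 250, 0) -> [-10.22 -31.03   3.67] yaw -0.49
(500, -250, 250, 0.04) -> [-10.23 -45.68  12.3 ] yaw -0.95
```

View pics/c6.png

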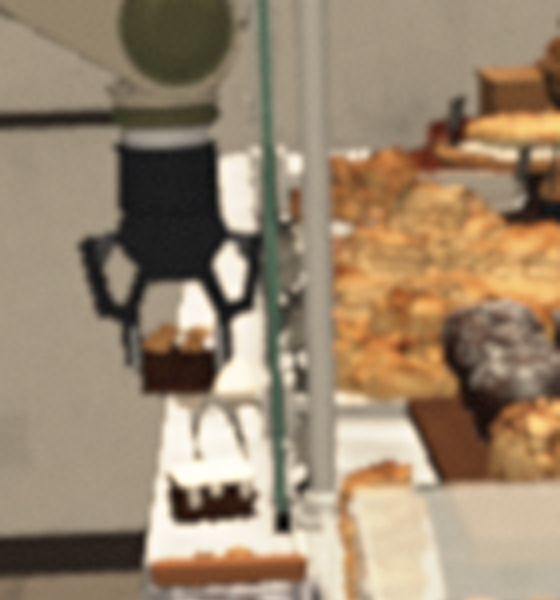

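The tips hold the brownie about 18 mm above its underside, so they'll clear the rim. Moving to the far bay.

```bash
python3 - <<'E'
from h import *
plan((557.6,-375.5,230,0.04))
E
```

```text
t 5.2 at [396.5 211.6 147.7] psi -0.043 w 0.643 F [ 0.2 -0.1 -0.8] down [-0.001 -0.    -1.   ]
(557.6, -375.5, 230, 0.04) -> [ -8.23 -57.97  18.59] yaw -0.95
```

Call:
send_rows(rows="0 -5 -3 1 0;0 -8.2 -10 3 0;0 -8.2 -58 18.6 -0.9;0 -8.2 -58 18.6 -0.9;0 -8.2 -58 18.6 -0.9;0 -8.2 -58 18.6 -0.9;0 -8.2 -58 18.6 -0.9;0 -8.2 -58 18.6 -0.9;0 -8.2 -58 18.6 -0.9;0 -8.2 -58 18.6 -0.9;0 -8.2 -58 18.6 -0.9;0 -8.2 -58 18.6 -0.9")

```text
time_s: 6.45
eef_pos: [547.8, -340.8, 227.0]
ee_rot: [0.706, -0.012, 0.708, 0.013]
force: [0.6, 0.0, -0.1]
grip_width: 0.644
```

```bash
python3 - <<'E'
from h import *
plan((557.6,-375.5,100,0.04))
E
```

```text
t 6.5 at [ 547.8 -340.8  227. ] psi 0.036 w 0.644 F [ 0.6  0.  -0.1] down [-0.002  0.002 -1.   ]
(557.6, -375.5, 100, 0.04) -> [12.69 -3.54  0.88] yaw -0.05
```

Call:
send_rows(rows="0 3 -3.5 0.9 0;0 6 -3.5 0.9 0;0 9 -3.5 0.9 0;0 12 -3.5 0.9 0;0 12.7 -3.5 0.9 0;0 12.7 -3.5 0.9 0;0 12.7 -3.5 0.9 0")

```text
time_s: 7.15
eef_pos: [558.7, -374.0, 103.3]
ee_rot: [0.707, -0.013, 0.707, 0.012]
force: [0.5, -0.3, -1.5]
grip_width: 0.64
```

```bash
python3 - <<'E'
from h import *
from rig import capture,nets
p=capture("side");im=p["pixels"][:,:,::-1].copy()
cv2.imwrite("pics/c7.png",cv2.resize(im[140:330,240:400],None,fx=3.1,fy=3.1,interpolation=cv2.INTER_CUBIC))
p=capture("top");im=p["pixels"][:,:,::-1].copy()
cv2.imwrite("pics/c8.png",cv2.resize(im[120:260,270:450],None,fx=4,fy=4,interpolation=cv2.INTER_CUBIC))
plan((557.6,-375.5,46,0.04))
E
```

```text
t 7.2 at [ 558.8 -374.   103.8] psi 0.036 w 0.640 F [-0.6  1.  -0. ] down [ 0.002 -0.002 -1.   ]
(557.6, -375.5, 46, 0.04) -> [ 5.78 -0.13 -0.13] yaw -0.05
```

View pics/c7.png

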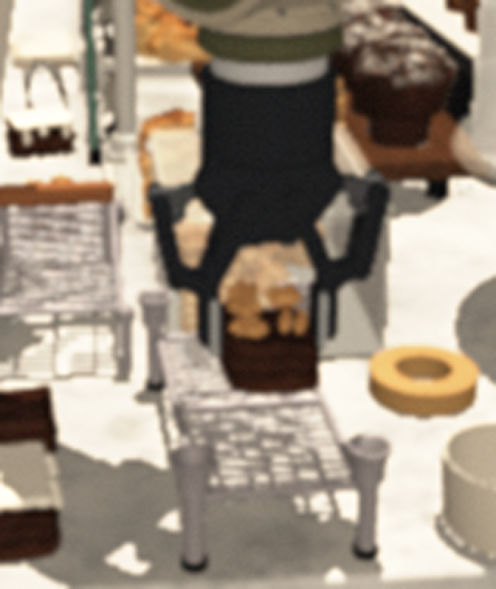

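View pics/c8.png

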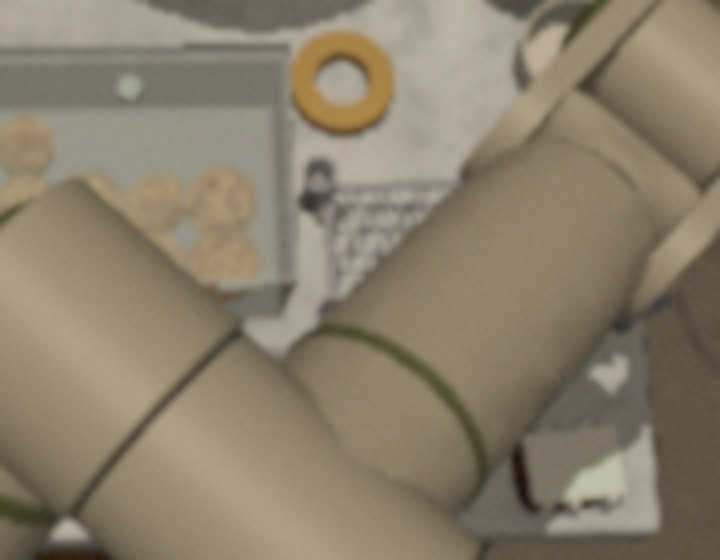

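```bash
python3 - <<'E'
from h import *
from rig import capture
S=cal(capture("side"))
u=proj([[529,-413,99],[587,-411,99],[529,-413,135],[587,-411,135]],S);print(((u-[240,140]+.5)*3.1-.5).round(1))
E
```

```text
[[219.1 394.5]
 [321.1 388.1]
 [219.  336.8]
 [322.7 330.6]]
```

Call:
send_rows(rows="0 2 -0.3 -0.1 0;0 4 -0.3 -0.1 0;0 5.2 -0.3 -0.1 0;0 5.7 -0.3 -0.1 0;0 5.7 -0.3 -0.1 0;0.4 5.7 -0.3 -0.1 0;0.8 5.7 -0.3 -0.1 0;1 5.7 -0.3 -0.1 0;1 5.7 -0.3 -0.1 0;1 5.7 -0.3 -0.1 0")

```text
time_s: 8.3
eef_pos: [557.4, -376.7, 45.3]
ee_rot: [0.707, -0.013, 0.707, 0.013]
force: [0.3, 0.9, -0.6]
grip_width: 1.003
```

```bash
python3 - <<'E'
from h import *
plan((557.6,-375.5,160,0.04))
E
```

```text
t 8.3 at [ 557.4 -376.7   45.3] psi 0.036 w 1.003 F [ 0.3  0.9 -0.6] down [ 0. -0. -1.]
(557.6, -375.5, 160, 0.04) -> [-11.47   0.12   0.03] yaw -0.05
```

Call:
send_rows(rows="1 -4 0 0 0;1 -8 0 0 0;1 -12 0 0 0;1 -17 0 0 0;1 -17 48 -15 -0.4;1 -17 48 -15 -0.4;1 -17 48 -15 -0.4;1 -17 48 -15 -0.4;1 -17 48 -15 -0.4;1 -17 48 -15 -0.4;1 -17 48 -15 -0.4;1 -17 48 -15 -0.4")

```text
time_s: 9.5
eef_pos: [423.4, 2.2, 215.4]
ee_rot: [0.707, -0.025, 0.706, 0.025]
force: [1.0, 0.7, 0.1]
grip_width: 0.999
```

```bash
python3 - <<'E'
from h import *
from rig import capture,nets
p=capture("side");im=p["pixels"][:,:,::-1].copy()
cv2.imwrite("pics/c9.png",cv2.resize(im[140:330,240:400],None,fx=3.1,fy=3.1,interpolation=cv2.INTER_CUBIC))
p=capture("top");im=p["pixels"][:,:,::-1].copy()
cv2.imwrite("pics/c10.png",cv2.resize(im[150:270,250:450],None,fx=4,fy=4,interpolation=cv2.INTER_CUBIC))
plan((421.5,109,100,0.07),(421.5,109,3,.07))
E
```

```text
t 9.6 at [422.6   4.7 215.6] psi 0.076 w 0.995 F [ 0.5 -0.8 -0.2] down [ 0.     0.001 -1.   ]
(421.5, 109, 100, 0.07) -> [11.57 10.4   0.68] yaw 0.07
(421.5, 109, 3, 0.07) -> [21.27 10.4   0.68] yaw 0.07
```

View pics/c9.png

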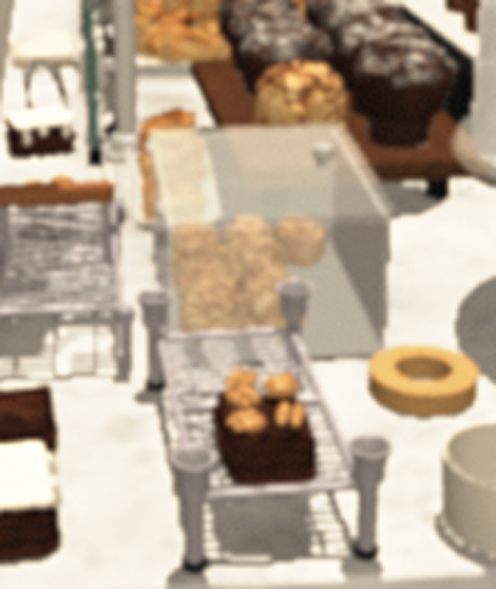

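View pics/c10.png

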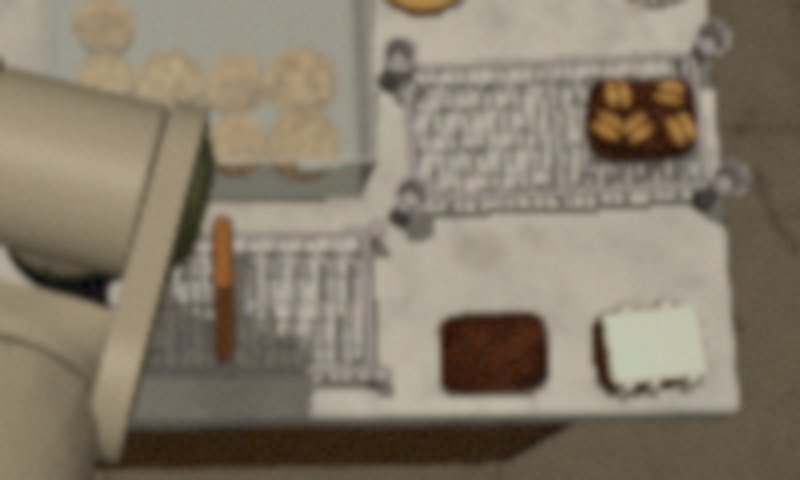

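```bash
python3 - <<'E'
from h import *
from rig import capture
p=capture("top");T=cal(p);S=cal(capture("side"))
f=lambda X,c,s,o:((proj(X,c)-o+.5)*s-.5).round(1)
B=[[557+a*29,-377+b*38,76] for a,b in((1,1),(1,-1),(-1,-1),(-1,1))]
print(f(B,T,4,[250,150]))
print(f([[557-29,-377-38,40],[557+29,-377-38,40],[528,-415,76],[586,-415,76]],S,3.1,[240,140]))
E
```

```text
[[585.6  70. ]
 [696.5  68.6]
 [703.  150.5]
 [591.1 152. ]]
[[217.9 486.9]
 [318.  482.1]
 [217.8 432.2]
 [319.6 427.5]]
```

Call:
send_rows(rows="1 5 10.4 0.7 0;1 10 10.4 0.7 0;1 14 10.4 0.7 0;1 18 10.4 0.7 0;1 20.5 10.4 0.7 0;1 21.2 10.4 0.7 0;1 21.2 10.4 0.7 0;0 21.2 10.4 0.7 0;0 21.2 10.4 0.7 0;0 21.2 10.4 0.7 0;0 21.2 10.4 0.7 0;0 21.2 10.4 0.7 0")

```text
time_s: 10.9
eef_pos: [425.4, 104.4, 5.4]
ee_rot: [0.708, -0.025, 0.705, 0.025]
force: [-3.9, -2.4, 12.0]
grip_width: 0.656
```

```bash
python3 - <<'E'
from h import *
plan((421,109,200,0.04),(554.5,-272.5,215,.04))
E
```

```text
t 10.9 at [425.4 104.4   5.4] psi 0.071 w 0.656 F [-3.9 -2.4 12. ] down [ 0.004 -0.001 -1.   ]
(421, 109, 200, 0.04) -> [-19.46   0.47  -0.33] yaw 0.35
(554.5, -272.5, 215, 0.04) -> [-20.89 -38.53  10.29] yaw 0.35
```

Call:
send_rows(rows="0 -4 0 0 0;0 -8 0 0 0;0 -12 0 0 0;0 -17 -2 1 0;0 -21 -38.9 10.3 0.3;0 -21 -38.9 10.3 0.3;0 -21 -38.9 10.3 0.3;0 -21 -38.9 10.3 0.3;0 -21 -38.9 10.3 0.3;0 -21 -38.9 10.3 0.3;0 -21 -38.9 10.3 0.3;0 -21 -38.9 10.3 0.3")

```text
time_s: 12.1
eef_pos: [554.3, -279.1, 215.2]
ee_rot: [0.708, -0.016, 0.706, 0.014]
force: [1.1, 0.3, -1.0]
grip_width: 0.657
```

Call:
send_rows(rows="0 0 0 0 0;0 0 0 0 0;0 0 0 0 0;0 0 0 0 0")

```text
time_s: 12.5
eef_pos: [554.2, -274.8, 213.8]
ee_rot: [0.707, -0.016, 0.707, 0.016]
force: [-0.9, 0.3, -0.8]
grip_width: 0.655
```

```bash
python3 - <<'E'
from h import *
plan((554.5,-276.5,100,.04))
E
```

```text
t 12.5 at [ 554.2 -274.8  213.8] psi 0.046 w 0.655 F [-0.9  0.3 -0.8] down [ 0. -0. -1.]
(554.5, -276.5, 100, 0.04) -> [11.38 -0.17  0.02] yaw 0.07
```

Call:
send_rows(rows="0 4 -0.2 0 0;0 8 -0.2 0 0;0 11.4 -0.2 0 0;0 11.4 -0.2 0 0;0 11.4 -0.2 0 0;0 11.4 -0.2 0 0")

```text
time_s: 13.1
eef_pos: [555.4, -278.3, 101.8]
ee_rot: [0.708, -0.017, 0.706, 0.015]
force: [-0.3, 0.7, -0.3]
grip_width: 0.653
```

```bash
python3 - <<'E'
from h import *
from rig import capture,nets
p=capture("side");im=p["pixels"][:,:,::-1].copy()
cv2.imwrite("pics/c11.png",cv2.resize(im[140:330,240:400],None,fx=3.1,fy=3.1,interpolation=cv2.INTER_CUBIC))
plan((554.5,-276.5,46.5,.04))
E
```

```text
t 13.2 at [ 555.3 -278.3  101.6] psi 0.045 w 0.651 F [-0.8 -0.2 -0.3] down [ 0.003 -0.002 -1.   ]
(554.5, -276.5, 46.5, 0.04) -> [ 5.51  0.2  -0.09] yaw 0.06
```

View pics/c11.png

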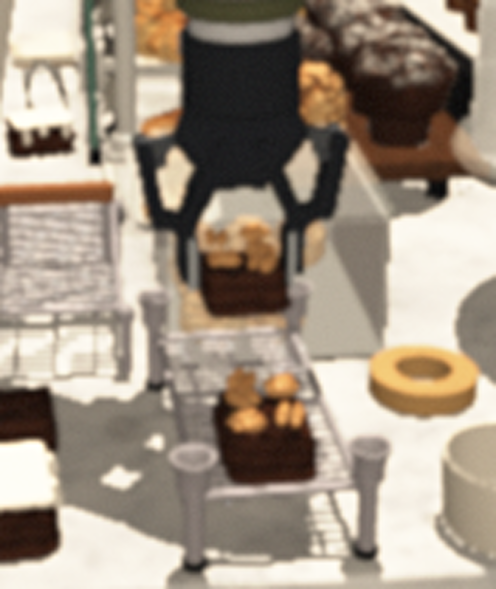

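```bash
python3 - <<'E'
from h import *
from rig import capture
S=cal(capture("side"))
for yc in(-278,-274,-268): print(((proj([[526,yc-38,96],[584,yc-38,96],[526,yc-38,132],[584,yc-38,132]],S)-[240,140]+.5)*3.1-.5).round(1).tolist())
E
```

```text
[[197.5, 324.3], [289.3, 320.3], [197.1, 271.7], [290.3, 267.8]]
[[196.9, 321.5], [288.4, 317.5], [196.5, 269.2], [289.3, 265.3]]
[[196.0, 317.4], [286.9, 313.5], [195.6, 265.3], [287.8, 261.5]]
```

Call:
send_rows(rows="0 2 0.2 -0.1 0;0 4 0.2 -0.1 0;0 5 0.2 -0.1 0;0 5.5 0.2 -0.1 0;0 5.5 0.2 -0.1 0;0.4 5.5 0.2 -0.1 0;0.8 5.5 0.2 -0.1 0;1 5.5 0.2 -0.1 0;1 5.5 0.2 -0.1 0;1 5.5 0.2 -0.1 0")

```text
time_s: 14.2
eef_pos: [553.3, -275.9, 44.1]
ee_rot: [0.707, -0.016, 0.707, 0.016]
force: [-0.4, 0.2, 0.4]
grip_width: 1.004
```

Call:
send_rows(rows="1 -4 0 0 0;1 -8 0 0 0;1 -12 0 0 0;1 -17 0 0 2;1 -17 18 -14 14;1 -17 18 -14 18;1 -17 18 -14 18;1 -17 18 -14 18;1 -17 18 -14 18;1 -17 18 -14 18;1 -17 18 -14 18;1 -17 18 -14 18")

```text
time_s: 15.4
eef_pos: [405.3, -102.2, 214.4]
ee_rot: [0.561, 0.431, 0.56, -0.431]
force: [0.5, 0.8, 0.2]
grip_width: 0.995
```

Call:
send_rows(rows="1 0 0 0 0;1 0 0 0 0;1 0 0 0 0;1 0 0 0 0")

```text
time_s: 15.8
eef_pos: [405.4, -102.4, 214.1]
ee_rot: [0.562, 0.429, 0.562, -0.429]
force: [0.6, -0.1, -0.1]
grip_width: 0.996
```

```bash
python3 - <<'E'
from h import *
from rig import capture,nets
p=capture("side");im=p["pixels"][:,:,::-1].copy()
cv2.imwrite("pics/c12.png",cv2.resize(im[120:310,220:400],None,fx=3.1,fy=3.1,interpolation=cv2.INTER_CUBIC))
p=capture("top");im=p["pixels"][:,:,::-1].copy()
cv2.imwrite("pics/c13.png",cv2.resize(im[150:270,250:450],None,fx=4,fy=4,interpolation=cv2.INTER_CUBIC))
plan((431,-87,150,-1.585))
E
```

```text
t 15.9 at [ 405.4 -102.4  214.1] psi -1.304 w 0.997 F [ 0.8 -0.5 -0.3] down [-0.  0. -1.]
(431, -87, 150, -1.585) -> [ 6.41  2.88 -0.81] yaw 3.22
```

View pics/c12.png

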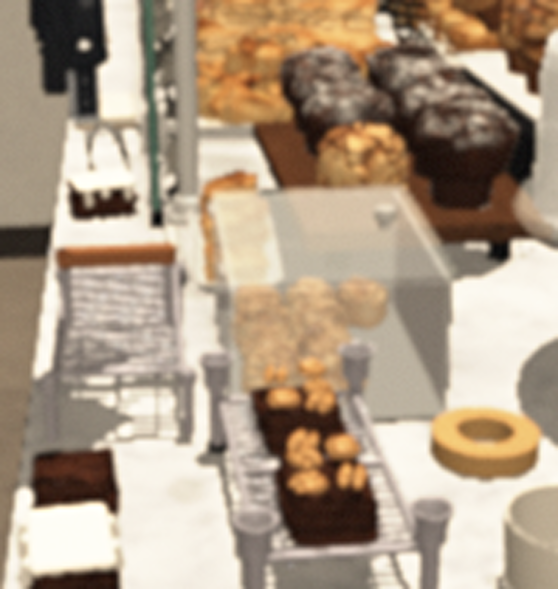

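View pics/c13.png

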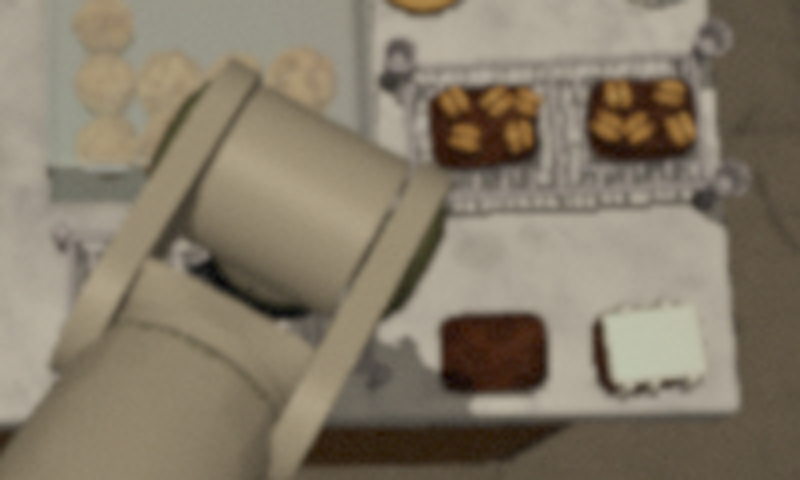

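Call:
send_rows(rows="1 3 2.9 -0.8 3.2;1 6.4 2.9 -0.8 3.2;1 6.4 2.9 -0.8 3.2;1 6.4 2.9 -0.8 3.2;1 6.4 2.9 -0.8 3.2;1 6.4 2.9 -0.8 3.2")

```text
time_s: 16.5
eef_pos: [431.8, -87.5, 151.6]
ee_rot: [0.498, 0.503, 0.496, -0.503]
force: [-0.1, -0.3, -0.5]
grip_width: 1.002
```

```bash
python3 - <<'E'
from h import *
from rig import capture
p=capture("side");im=p["pixels"][:,:,::-1].copy()
cv2.imwrite("pics/c14.png",cv2.resize(im[100:290,180:360],None,fx=3.1,fy=3.1,interpolation=cv2.INTER_CUBIC))
plan((431.5,-87.5,84,-1.585))
E
```

```text
t 16.6 at [431.7 -87.4 151.3] psi -1.584 w 0.999 F [-0.3  0.2  0.8] down [ 0.002 -0.001 -1.   ]
(431.5, -87.5, 84, -1.585) -> [ 6.73 -0.03  0.  ] yaw 0.01
```

View pics/c14.png

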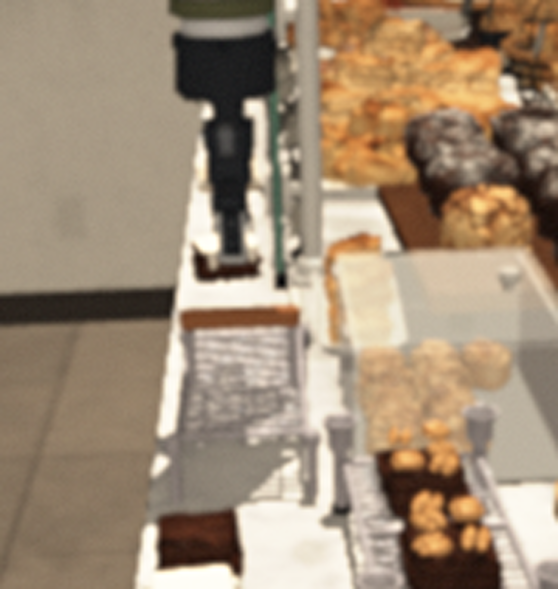

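```bash
python3 - <<'E'
from h import *
from rig import capture
S=cal(capture("side"))
print(((proj([[431.7,-130,164],[431.7,-87.5,112],[431.7-48,-87.5,105],[431.7+48,-87.5,105]],S)-[180,100]+.5)*3.1-.5).round(1).tolist())
E
```

```text
[[231.0, 259.9], [234.7, 306.8], [173.3, 317.7], [296.6, 312.8]]
```

Call:
send_rows(rows="1 2.5 0.1 0 0;1 5 0.1 0 0;1 6.5 0.1 0 0;1 6.7 0.1 0 0;1 6.7 0.1 0 0;0 6.7 0.1 0 0;0 6.7 0.1 0 0;0 6.7 0.1 0 0;0 6.7 0.1 0 0;0 6.7 0.1 0 0;0 6.7 0.1 0 0;0 6.7 0.1 0 0", grip_force=80)

```text
time_s: 17.8
eef_pos: [432.4, -87.1, 83.5]
ee_rot: [-0.497, -0.503, -0.496, 0.503]
force: [-2.4, -0.2, 5.5]
grip_width: 0.151
```

Call:
send_rows(rows="0 -0.5 0 0 0;0 -2 0 0 0;0 -5 0 0 0;0 -8 0 0 0;0 -11 0 0 0;0 -13 0 0 0;0 -13 0 0 0;0 -13 0 0 0;0 -13 0 0 0")

```text
time_s: 18.7
eef_pos: [431.6, -86.7, 211.6]
ee_rot: [-0.496, -0.503, -0.498, 0.504]
force: [1.0, -0.7, -4.5]
grip_width: 0.153
```

```bash
python3 - <<'E'
from h import *
from rig import capture
p=capture("side");im=p["pixels"][:,:,::-1].copy()
cv2.imwrite("pics/c15.png",cv2.resize(im[60:250,180:360],None,fx=3.1,fy=3.1,interpolation=cv2.INTER_CUBIC))
p=capture("top");im=p["pixels"][:,:,::-1].copy()
cv2.imwrite("pics/c16.png",cv2.resize(im[150:270,250:450],None,fx=4,fy=4,interpolation=cv2.INTER_CUBIC))
plan((556.5,-324.5,240,-1.533))
E
```

```text
t 18.8 at [431.8 -86.8 211.9] psi -1.585 w 0.148 F [-0.5  0.  -3.3] down [-0.002  0.001 -1.   ]
(556.5, -324.5, 240, -1.533) -> [-2.86 12.79 23.59] yaw -0.59
```

View pics/c15.png

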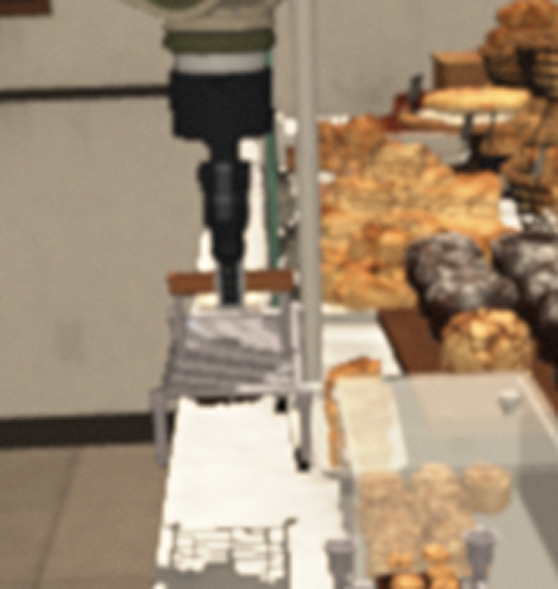

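View pics/c16.png

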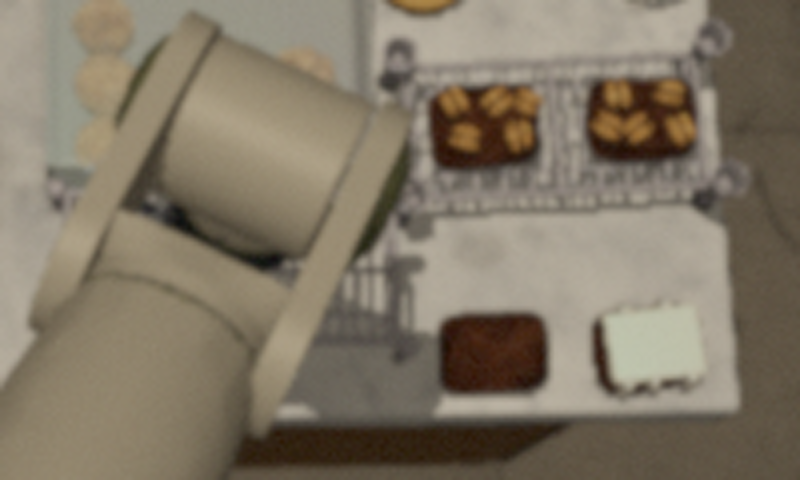

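Call:
send_rows(rows="0 -3.8 0 0 0;0 -3.8 0 0 0;0 -3.8 4 7 0;0 -3.8 7 13 -0.2;0 -3.8 10 19 -0.4;0 -3.8 12.8 23.6 -0.6;0 -3.8 12.8 23.6 -0.6;0 -3.8 12.8 23.6 -0.6;0 -3.8 12.8 23.6 -0.6;0 -3.8 12.8 23.6 -0.6;0 -3.8 12.8 23.6 -0.6")

```text
time_s: 19.9
eef_pos: [556.8, -323.9, 250.7]
ee_rot: [0.509, 0.49, 0.51, -0.49]
force: [-0.4, 0.7, -4.9]
grip_width: 0.148
```

```bash
python3 - <<'E'
from h import *
plan((556.5,-324.5,168,-1.533))
E
```

```text
t 19.9 at [ 556.8 -323.9  250.7] psi -1.532 w 0.148 F [-0.4  0.7 -4.9] down [-0.001  0.001 -1.   ]
(556.5, -324.5, 168, -1.533) -> [ 8.27 -0.03  0.07] yaw 0.02
```

Call:
send_rows(rows="0 3 0 0 0;0 6 0 0 0;0 7.5 0 0 0;0 8 0 0 0;0 8 0 0 0;0 8 0 0 0;0 8 0 0 0")

```text
time_s: 20.6
eef_pos: [557.4, -324.9, 172.5]
ee_rot: [0.51, 0.49, 0.509, -0.49]
force: [0.3, -0.4, -3.5]
grip_width: 0.149
```

```bash
python3 - <<'E'
from h import *
from rig import capture
p=capture("side");im=p["pixels"][:,:,::-1].copy()
cv2.imwrite("pics/c17.png",cv2.resize(im[160:310,270:370],None,fx=4,fy=4,interpolation=cv2.INTER_CUBIC))
p=capture("top");im=p["pixels"][:,:,::-1].copy()
cv2.imwrite("pics/c18.png",cv2.resize(im[130:230,330:450],None,fx=6,fy=6,interpolation=cv2.INTER_CUBIC))
plan((556.5,-324.5,139,-1.533))
E
```

```text
t 20.7 at [ 557.2 -324.9  172. ] psi -1.532 w 0.147 F [ 0.3  0.1 -4.5] down [ 0.001 -0.001 -1.   ]
(556.5, -324.5, 139, -1.533) -> [ 3.3  -0.07 -0.05] yaw 0.01
```

View pics/c17.png

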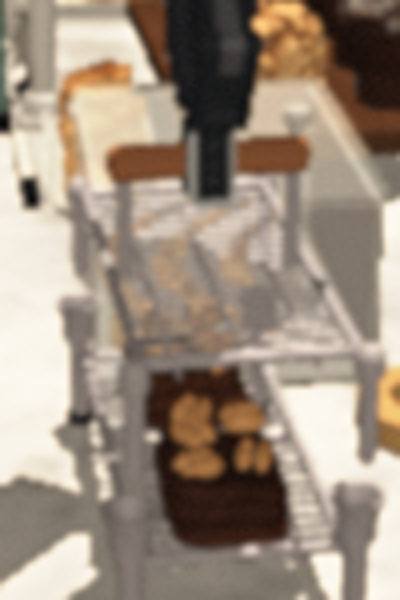

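View pics/c18.png

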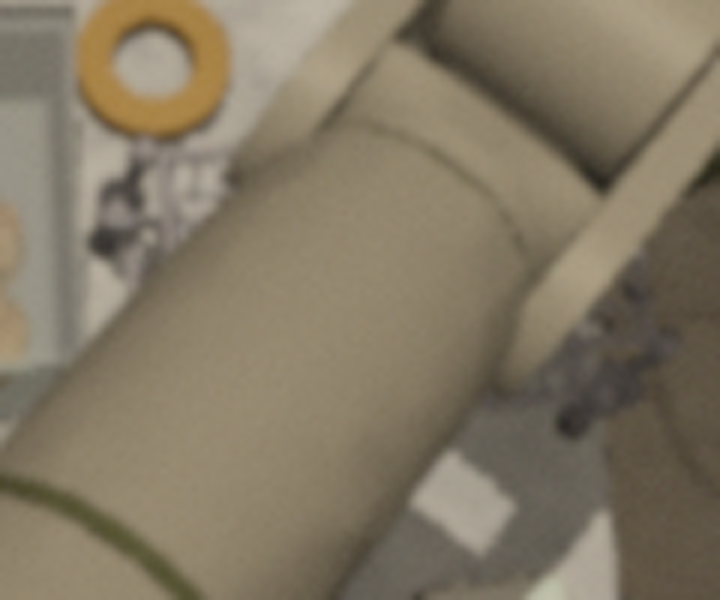

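```bash
python3 - <<'E'
from h import *
from rig import capture
S=cal(capture("side"))
def loc(p,q): 
    c,s=np.cos(p[2]),np.sin(p[2]);return [p[0]+c*q[0]-s*q[1],p[1]+s*q[0]+c*q[1],q[2]]
b=(556.5,-324.5,.038);t=(557.2,-324.9,.039)
f=lambda X:((proj(X,S)-[270,160]+.5)*4-.5).round(1)
for q in((50,-108),(-50,-108),(-50,108)):
  print(q,"foot",f([loc(t,(*q,88))]),"legtop",f([loc(t,(*q,134))]),"mouth",f([loc(b,(*q,73))]),"mouthL/R",f([loc(b,(q[0]-13.5,q[1],73)),loc(b,(q[0]+13.5,q[1],73))])[:,0])
E
python3 - <<'E'
import cv2
im=cv2.imread('pics/c17.png')
cv2.imwrite('pics/c19.png',cv2.resize(im[330:600],None,fx=2,fy=2,interpolation=cv2.INTER_CUBIC))
E
```

```text
(50, -108) foot [[358.4 463.2]] legtop [[362.6 367.2]] mouth [[355.1 493.3]] mouthL/R [324.3 385.7]
(-50, -108) foot [[127.4 478.5]] legtop [[126.4 381.9]] mouth [[125.7 508.7]] mouthL/R [ 94.4 156.9]
(-50, 108) foot [[ 75.7 275.4]] legtop [[ 74.  195.8]] mouth [[ 75.  300.4]] mouthL/R [50.3 99.8]
```

View pics/c19.png

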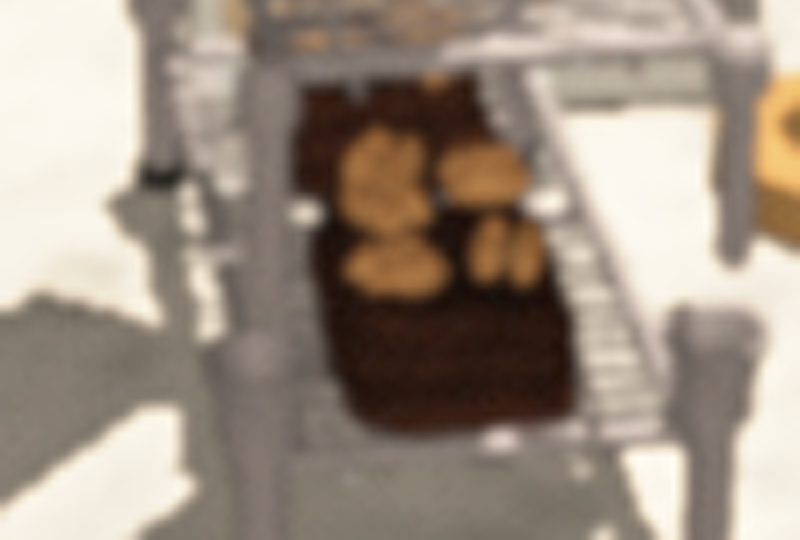

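Call:
send_rows(rows="0 0 -0.1 0 0.1;0 0.5 -0.1 0 0.1;0 1 -0.1 0 0.1;0 1.5 -0.1 0 0.1;0 2 -0.1 0 0.1;0 2.4 -0.1 0 0.1;0 2.4 -0.1 0 0.1;0 2.4 -0.1 0 0.1")

```text
time_s: 21.55
eef_pos: [556.1, -324.8, 147.2]
ee_rot: [0.507, 0.492, 0.507, -0.492]
force: [-0.2, -0.2, -2.8]
grip_width: 0.15
```

```bash
python3 - <<'E'
from h import *
from rig import capture
p=capture("side");im=p["pixels"][:,:,::-1].copy()
cv2.imwrite("pics/c20.png",cv2.resize(im[160:310,270:370],None,fx=4,fy=4,interpolation=cv2.INTER_CUBIC))
plan((556.5,-324.5,139,-1.533))
E
```

```text
t 21.6 at [ 556.1 -324.9  147.4] psi -1.541 w 0.152 F [-0.3 -0.3 -3.6] down [ 0. -0. -1.]
(556.5, -324.5, 139, -1.533) -> [ 0.84  0.04 -0.04] yaw -0.09
```

View pics/c20.png

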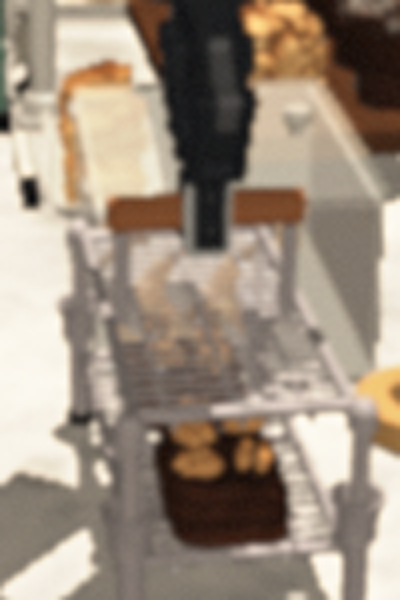

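Call:
send_rows(rows="0 0.3 0 0 0;0 0.6 0 0 0;0 0.8 0 0 0;0 0.9 0 0 0;0 0.9 0 0 0;0 0.9 0 0 0;0 0.9 0 0 0")

```text
time_s: 22.3
eef_pos: [556.0, -324.5, 138.6]
ee_rot: [0.507, 0.492, 0.508, -0.492]
force: [-2.5, 4.8, 1.4]
grip_width: 0.147
```

Call:
send_rows(rows="0 0.1 0 0 0;0.3 0.1 0 0 0;0.6 0.1 0 0 0;1 0.1 0 0 0;1 0.1 0 0 0;1 0.1 0 0 0;1 0.1 0 0 0;1 -4 0 0 0;1 -8 0 0 0;1 -12 0 0 0;1 -12 0 0 0;1 -12 0 0 0")

```text
time_s: 23.5
eef_pos: [556.1, -324.9, 258.5]
ee_rot: [0.508, 0.492, 0.507, -0.492]
force: [-0.6, -0.7, -0.0]
grip_width: 1.001
```

```bash
python3 - <<'E'
from h import *
from rig import capture
p=capture("side");im=p["pixels"][:,:,::-1].copy()
cv2.imwrite("pics/c21.png",cv2.resize(im[160:310,270:370],None,fx=4,fy=4,interpolation=cv2.INTER_CUBIC))
plan((405,-277,200,0.0))
E
```

```text
t 23.6 at [ 555.8 -324.6  257.1] psi -1.541 w 0.999 F [-0.5  0.3 -0.4] down [-0.001  0.001 -1.   ]
(405, -277, 200, 0.0) -> [  5.73 -14.92  -5.21] yaw -17.66
```

View pics/c21.png

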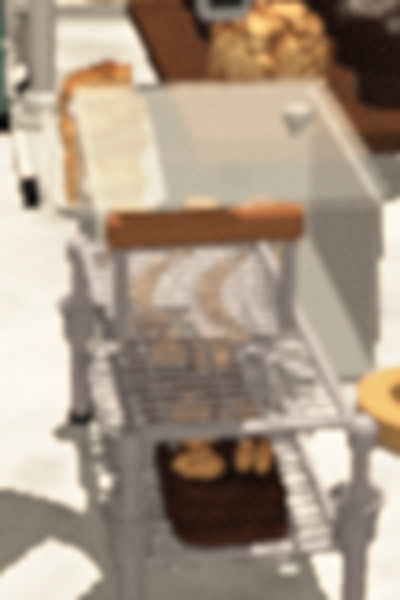

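```bash
python3 - <<'E'
from h import *
from rig import capture,nets
p=capture("top");T=cal(p)
im=p["pixels"][:,:,::-1].copy();cv2.imwrite("pics/c22.png",cv2.resize(im[150:270,250:450],None,fx=4,fy=4,interpolation=cv2.INTER_CUBIC))
B=np.array([[404+a*29,-277+b*38,z] for a in(-1,1) for b in(-1,1) for z in(0,36)],float)
u=(proj(B,T)-[250,150]+.5)*4-.5;print(u.min(0),u.max(0))
print([([round(v) for v in d["location"]],round(d["confidence"],2)) for d in nets.spot_point(p,"plain_brownie")])
E
```

```text
[433.90803599 300.89271301] [557.40864045 393.46628386]
[([402, -275, -1], 0.61)]
```

View pics/c22.png

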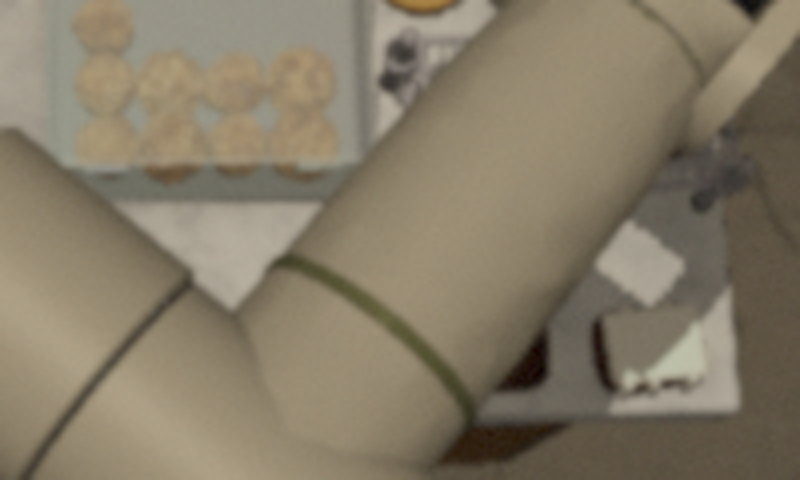

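Call:
send_rows(rows="1 0 -3 -1 -2;1 2 -15 -5.2 -17.7;1 5.7 -15 -5.2 -17.7;1 5.7 -15 -5.2 -17.7;1 5.7 -15 -5.2 -17.7;1 5.7 -15 -5.2 -17.7;1 5.7 -15 -5.2 -17.7;1 5.7 -15 -5.2 -17.7;1 5.7 -15 -5.2 -17.7;1 5.7 -15 -5.2 -17.7;1 5.7 -15 -5.2 -17.7;1 5.7 -15 -5.2 -17.7")

```text
time_s: 24.85
eef_pos: [404.2, -277.0, 200.3]
ee_rot: [0.707, -0.001, 0.708, 0.002]
force: [-1.1, 0.0, -0.1]
grip_width: 1.001
```

Call:
send_rows(rows="1 5 0 -0.1 0;1 10 0 -0.1 0;1 14 0 -0.1 0;1 17 0 -0.1 0;1 19 0 -0.1 0;1 19.6 0 -0.1 0;1 19.6 0 -0.1 0;0 19.6 0 -0.1 0;0 19.6 0 -0.1 0;0 19.6 0 -0.1 0;0 19.6 0 -0.1 0;0 19.6 0 -0.1 0", grip_force=30)

```text
time_s: 26.05
eef_pos: [403.9, -277.8, 6.5]
ee_rot: [0.708, -0.002, 0.707, 0.001]
force: [-2.5, 0.9, 8.1]
grip_width: 0.657
```

Call:
send_rows(rows="0 -3 0 0 0;0 -7 0 0 0;0 -11 0 0 0;0 -15 0 0 0;0 -19 0 0 0;0 -23 0 0 0;0 -25 0 0 0;0 -25 0 0 0;0 -25 0 0 0")

```text
time_s: 26.95
eef_pos: [403.3, -277.0, 254.6]
ee_rot: [0.707, -0.001, 0.707, 0.001]
force: [0.3, 0.7, -0.9]
grip_width: 0.654
```

```bash
python3 - <<'E'
from h import *
from rig import capture
p=capture("side");im=p["pixels"][:,:,::-1].copy()
cv2.imwrite("pics/c23.png",cv2.resize(im[80:330,200:400],None,fx=2.4,fy=2.4,interpolation=cv2.INTER_CUBIC))
plan((559,-378,250,.036),(559,-378,120,.036))
E
```

```text
t 27.0 at [ 403.1 -276.9  254. ] psi 0.004 w 0.653 F [ 0.1 -0.7 -1.1] down [-0.001  0.001 -1.   ]
(559, -378, 250, 0.036) -> [  0.36 -10.17  15.56] yaw -0.37
(559, -378, 120, 0.036) -> [ 13.36 -10.18  15.57] yaw -0.37
```

View pics/c23.png

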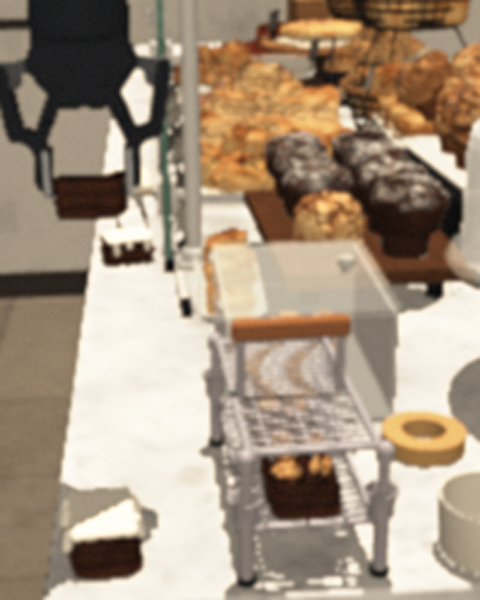

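Call:
send_rows(rows="0 0.3 -3 5 -0.2;0 0.3 -6 10 -0.3;0 0.3 -10.1 15.4 -0.4;0 0.3 -10.1 15.4 -0.4;0 0.3 -10.1 15.4 -0.4;0 0.3 -10.1 15.4 -0.4;0 4 -10.1 15.4 -0.4;0 8 -10.1 15.4 -0.4;0 10 -10.1 15.4 -0.4;0 10 -10.1 15.4 -0.4;0 10 -10.1 15.4 -0.4;0 10 -10.1 15.4 -0.4")

```text
time_s: 28.2
eef_pos: [558.2, -378.0, 157.4]
ee_rot: [0.708, -0.014, 0.706, 0.013]
force: [-0.5, 0.4, 0.4]
grip_width: 0.654
```

```bash
python3 - <<'E'
from h import *
from rig import capture
p=capture("side");im=p["pixels"][:,:,::-1].copy()
cv2.imwrite("pics/c24.png",cv2.resize(im[130:310,240:390],None,fx=3.3,fy=3.3,interpolation=cv2.INTER_CUBIC))
plan((557.5,-378,109,.036))
E
```

```text
t 28.2 at [ 558.2 -378.1  157.2] psi 0.039 w 0.654 F [-0.   0.1 -0.9] down [ 0.002 -0.002 -1.   ]
(557.5, -378, 109, 0.036) -> [ 4.82  0.02 -0.08] yaw 0.03
```

View pics/c24.png

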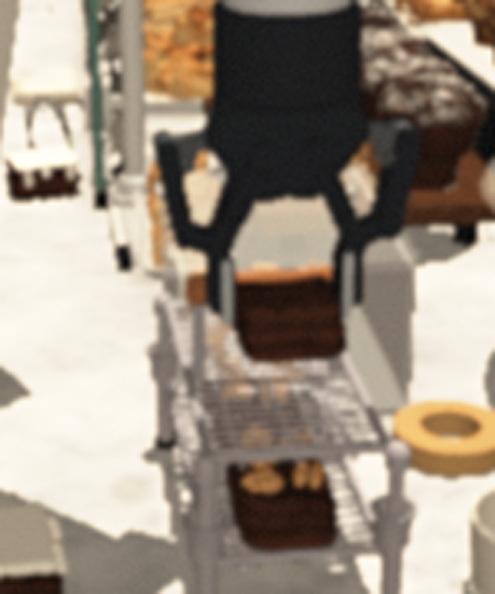

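Call:
send_rows(rows="0 2 0 -0.1 0;0 3.5 0 -0.1 0;0 4.5 0 -0.1 0;0 4.9 0 -0.1 0;0 4.9 0 -0.1 0;0.4 4.9 0 -0.1 0;0.8 4.9 0 -0.1 0;1 4.9 0 -0.1 0;1 4.9 0 -0.1 0;1 4.9 0 -0.1 0")

```text
time_s: 29.25
eef_pos: [556.9, -377.8, 105.9]
ee_rot: [0.707, -0.014, 0.707, 0.014]
force: [-0.8, 0.2, -0.3]
grip_width: 0.996
```

Call:
send_rows(rows="1 -3 0 0 0;1 -7 0 0 0;1 -11 0 0 0;1 -15 0 0 0;1 -15 24 -14 0;1 -15 24 -14 0;1 -15 24 -14 0;1 -15 24 -14 0;1 -15 24 -14 0;1 -15 24 -14 0;1 -15 40 -14 0;1 -15 40 -14 0")

```text
time_s: 30.45
eef_pos: [403.3, -42.2, 256.3]
ee_rot: [0.707, -0.013, 0.707, 0.013]
force: [1.6, 0.2, -0.2]
grip_width: 1.005
```

Call:
send_rows(rows="1 0 10 0 0;1 0 10 0 0;1 0 10 0 0;1 0 10 0 0")

```text
time_s: 30.85
eef_pos: [400.0, 57.2, 256.2]
ee_rot: [0.707, -0.015, 0.707, 0.014]
force: [0.1, -0.1, 0.5]
grip_width: 1.002
```

```bash
python3 - <<'E'
from h import *
from rig import capture,nets
p=capture("side");im=p["pixels"][:,:,::-1].copy()
cv2.imwrite("pics/c25.png",cv2.resize(im[130:330,220:390],None,fx=3,fy=3,interpolation=cv2.INTER_CUBIC))
p=capture("top");im=p["pixels"][:,:,::-1].copy()
cv2.imwrite("pics/c26.png",cv2.resize(im[130:270,250:450],None,fx=4,fy=4,interpolation=cv2.INTER_CUBIC))
for t in("bottom_tier","top_tier","walnut_brownie_a","plain_brownie","iced_brownie_a"): print(t,[([round(v) for v in d["location"]],round(d["confidence"],2)) for d in nets.spot_point(p,t)])
plan()
E
```

```text
bottom_tier [([553, -318, -1], 0.83)]
top_tier [([556, -324, 56], 0.65)]
walnut_brownie_a [([556, -379, 42], 0.54)]
plain_brownie [([562, -378, 103], 0.66)]
iced_brownie_a [([404, -387, -2], 0.96), ([413, 336, 3], 0.75)]
t 31.2 at [400.2  55.6 256.1] psi 0.037 w 1.001 F [-0.2  0.2 -0.1] down [-0. -0. -1.]
```

View pics/c25.png

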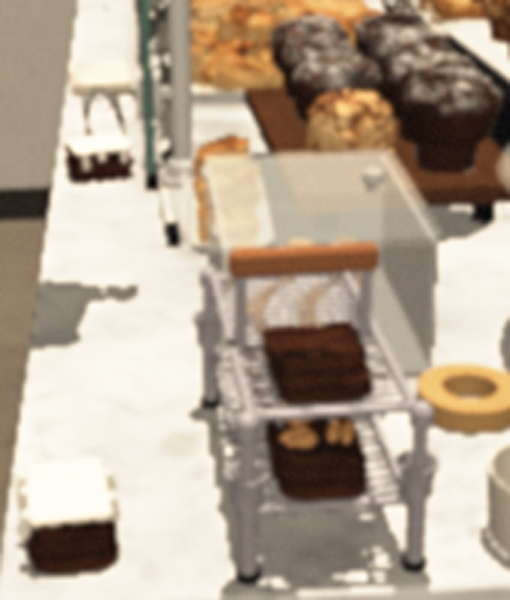

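View pics/c26.png

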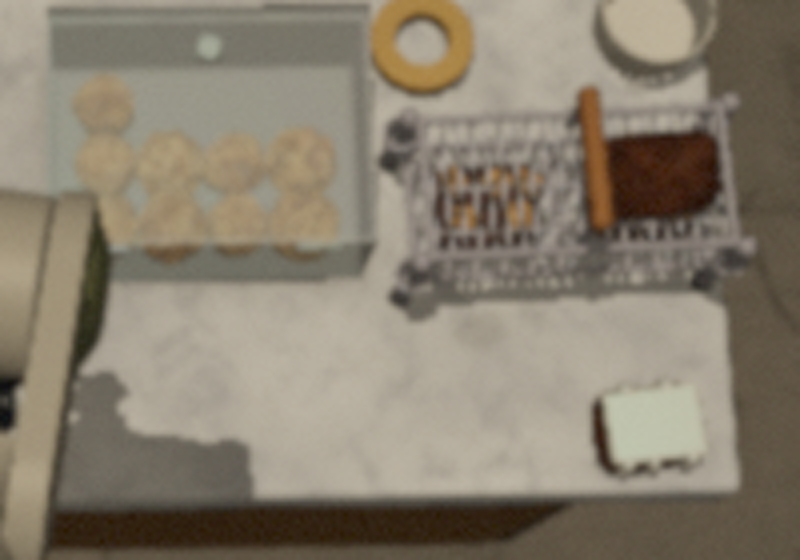

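Both views show the carrier complete: the top tier is level and seated, the plain brownie lies flat beside the handle, and the walnuts are below. The iced brownies haven't moved and the arm is clear.

```bash
python3 -c "
from rig import workorder
print(workorder.finish_job())"
```

```text
the job is handed in; nothing more can be done
None
```

The order is packed and handed in at about 31 s. A walnut brownie lies flat in each bay of the bottom tier, and the handled tier is set in the cups. The plain brownie is flat in its far-right (−y) bay, beside the handle and above the nuts.

**Last checks:**
- **Top tier:** it seated at the expected height, with the tool at 138.6 mm against 138.5 mm for fully home, and it looks level in the side view. The networks put its origin 56 mm up.
- **Plain brownie:** the networks put its underside at 103 mm, the expected deck height. They read it about 4 mm further along x than where I released it, well within tolerance.
- **Iced brownies:** the networks report both within a few millimetres of their start.
- **Arm:** the gripper is open, reads no force and is clear of everything.

**What disagreed:**
- **Camera heights:** heights measured from the two views came out about 4 mm below the given ones (cup mouth 69 against 73 mm, handle top 108.5 against 112 mm). I used the given heights for placing.
- **Bottom tier:** the last network reading of its position is about 6 mm off mine in y. With the top tier in place it is partly hidden, and the legs seated cleanly.
- **Second walnut:** I gripped it about 4 mm off centre and corrected for that when placing it. With the top tier on, it shows only through the wires, so it got no fresh measurement, but it still appears in its bay.

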